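# Check the filler patch on a toppled wooden house

## Robot

A 7-joint arm with a two-finger parallel gripper is mounted at the origin on the work surface. World frame = base frame: x ahead of the robot, y to its left, z up, the work surface at z = 0. Lengths are in m, angles in rad, forces in N, time in s.
With the tool pointing down it reaches from about 0.4 to 0.875 m from the base axis. Payload 6.5 kg.
Tool frame: the origin (TCP) lies midway between the tips of the shut fingers; the grasp point (between the pads) lies 19 mm behind it; z points along the fingers, y is the line along which they close (so a half turn about z gives the same grasp; the last joint's range is limited). The gripper opens to 88 mm and grips with 3 to 60 N. Pads are 18 mm wide; open, the fingers measure 123 mm over their backs; the gripper's body (75 mm by 187 mm) begins 45 mm behind the grasp point.
Start: joints at [-1.409, 0.536, -0.004, 1.538, 0.003, 1.067, -0.071], TCP at [0.147, 0.633, 0.239] pointing down, gripper open.
Joint ranges: [-2.7, 2.7], [-0.37, 2.16], [-1.27, 1.26], [0.24, 2.4], [-1.31, 4.45], [0.19, 1.91], [-2.76, 2.76]. Speed limits (rad/s): [2.39, 2.39, 3.14, 3.14, 3.14, 3.14, 3.14].

## Interface

Orientations are given as a unit quaternion [w, x, y, z].
In Python, from plant import monitor, snapshot, workorder, finder gives the robot as it stands. The module is installed in compiled form; this text tells all that it offers.
- The arm moves only by the tool jog_arm, never from a script. Its argument "plan" is a list of rows, each a list of 3 entries, a list of its own where there are three numbers: the shift along the world's x, y, z in m, then the turn about the world's z in rad, then the opening, from 0 (shut) to 1 (fully open). In form: [[[dx, dy, dz], spin, claw], ...]. A call has 1 to 8 rows; each row shifts and turns the commanded pose from where the row before left it; what a row does not reach is not made up. A row lasts 1/8 s, in which the tool goes at most 62.5 mm and 10.7 degrees, less where a joint would pass 70% of its speed; a pose out of reach is approached as far as the arm can. A call is refused whole if a number of a shift passes 0.0625 or a number of a turn 0.188, either way. A call with a gripper value outside its range is refused whole. The fingers move at their own pace and stop on an object; the grip force is fixed at half the most. Time passes only in rows, so rows that do not move let the fingers close. It gives the time, the measured TCP pose, the force, the opening and the grip force at its end, in the units of the state.
- monitor.get_obs(): the state, without advancing time (a new reading comes with each control period).
- snapshot(name): name is "scene" or "side" or "wrist"; returns a dict with "image" (384x512x3 uint8, red, green, blue), "z_map" (384x512 float32, m along the optical axis (not along the pixel's ray), 0 where there is no reading), "K" (3x3 intrinsics, pixels), "rvec" (rotation vector, rad) and "tvec" (3), from world to camera coordinates, as OpenCV has them; the wrist camera has in their place "tool_from_camera" (4x4, takes a point from camera to tool coordinates, whose origin is the TCP and whose axes are the flange's). Camera axes: x right, y down, z forward; pixel columns grow to the right and rows downward; lengths in m; the calibration is good to about 2 mm. The wrist camera is an equidistant fisheye: a pixel r from the principal point sees the ray r / f radians off the axis. A picture is of the moment at which its call begins: read the wrist's pose just before it.
- workorder.close_job(): hands the job in; it is judged then, once.
Trained networks look in the newest picture that a camera, given by its name, has taken for a name from the list of things; names that differ only in an ending like _2 or _b are one class to them, and where a whole thing is asked for, a point or a joint stands for the part that bears it (a point fixed in the world has none). Each returns a list of dicts, best first, with "confidence" (0 to 1); they miss things now and then, are a little off and sometimes report something else, mostly with a low value. They report only what shows in the picture. A call takes as long as a camera call. They do not tell look-alikes from the thing itself.
- finder.regions_of(camera, thing): "region" (384x512 bool, what is visible of it) and "box" ([left, top, right, bottom] in pixels, round what is visible of it).
The state is a dict: "time_s": time; "joint_positions": joint angles; "qvel": joint speeds; "joint_torque": joint torques, N m; "position": TCP position; "tool_rot": TCP orientation; "contact_force": force on the tool from outside, world axes, zero at the start; "wrist_torque": the same for the moment, N m; "width": opening from 0.0 (shut) to 1.0 (fully open); "finger_force": force on a finger pad.
Only numpy, scipy, OpenCV 4.12 (cv2) and the standard library are available. Lean on these libraries where they do the work, as an engineer would, in place of code of your own. Each camera call takes 0.05 s, during which the arm holds its last target. There are 200 camera calls.

## Task

The little wooden house has been knocked over onto its repaired side: stand it upright on the table and let go of it. Then take the moisture meter from its bench holder and hold its round sensing head centred on the filler patch on the roof, meter square to the roof slope, pressed on gently so that the sprung head is pushed only part of the way in. Finish while holding the meter there, still and in contact, with the house standing on its own; leave the other things on the table undisturbed.

Things in the scene. Friction and masses are not known exactly. Their poses are not given: they have to be found in the camera images.
- house: Loose wooden house, 0.3-0.5 kg. Origin under the middle of its base board, z up when standing, y along the ridge. 58 mm wide in y, flat gable ends. Base board x +-48 mm, 8 thick; walls x +-42; both roof slopes 35 degrees from level, eave edges at x +-48, z 66 mm. Starts lying on its -x side (base and eave edges), origin 48 mm above the table, own x axis up, z level.
- ridge (a point): Middle of the house's roof ridge, 100 mm above its origin. On the -x slope beside it stands a chimney 14 x 14 mm (house x -22 to -8, y +11 to +25), top at z 112 mm. The +x slope is bare.
- patch: Round pale filler patch, 30 mm across, flush on the house's -x roof slope, beside the chimney (turned down to the table at the start). Fixed to the house. Origin at its centre on the roof surface, at house x -26, y -6, z 82 mm; its z axis is the outward normal of the slope.
- meter: Loose moisture meter, 0.165 kg, head down in its holder. Origin at the centre of the unpressed sensing face, z along the meter to its tail end (up at the start). Black housing 42 mm wide (x), 26 thick (y), z 34 to 154 mm; display on the -y face. Below it a neck 22 mm across, z 10 to 34; the steel sensing head sticks out of it.
- meter_head (a joint): How far the meter's sprung sensing head is pushed into the neck, m: 0 = out, 0.006 = bottomed. Pushing it takes 1 N to start and 0.5 N more per mm (4 N when bottomed).
- meter_face (a point): Centre of the flat sensing face, 16 mm in diameter, at the end of the sprung head; it moves with the head, its z axis points to the meter's tail.
- holder: Grey bench holder, fixed. Origin at the centre of its underside. Base plate 120 (x) x 90 (y) x 8 mm; open pocket, outside 53 (x) x 37 (y) mm, rim 80 mm above the table. The meter stands in it, axes parallel to the holder's, 1.5 mm clearance all round, housing 36 mm deep in the pocket, tail end 164 mm above the table; it lifts straight out.
- tub: Bystander: filler tub with lid, 78 mm in diameter, 56 mm high; origin under its centre.
- knife: Bystander: filling knife lying flat, wooden handle 115 x 26 x 18 mm, steel blade to 64 mm wide, 210 mm in all; origin under the blade end of the handle.
- block: Bystander: cork sanding block 95 x 60 x 28 mm; origin under its centre.
- tree: Bystander: toy tree, 68 mm wide, 120 mm high; origin under its foot.
- man: Bystander: toy figure, 90 mm high; origin under its foot.
- woman: Bystander: toy figure, 82 mm high; origin under its foot.
- car: Bystander: toy car 78 x 38 x 33 mm; origin under its centre.
Not all that is in view belongs to the job. Of the things shaped like the meter, the black one is meant. Leave any yellow look-alike of the house alone.

How it is judged:
On the way, in this order (a step that is already met when the one before it is completed fails the run):
1. the house stands upright on the table, let go and at rest (angle between house's own z axis and vertical below 0.06 rad and height (world z) of house between -0.005 and 0.005 m and contact force between each of the fingers, the arm and house below 0.05 N and linear speed of house below 0.01 m/s), for 0.3 s.
2. the meter is held in the gripper, lifted clear of its holder (contact force between the fingers and meter above 1 N and contact force between meter and holder below 0.05 N and z of meter in the frame of holder above 0.06 m), for 0.2 s.
At the end, for the whole second after the job is handed in: House upright on the table (3 degrees), touched only by the meter. Meter in the gripper, still, off its holder: face within 9 mm of the patch centre, axis within 10 degrees of square to the slope, head pushed in 0.5 to 5.5 mm, contact 0.6 to 6 N (angle between house's own z axis and vertical below 0.06 rad and height (world z) of house between -0.005 and 0.005 m and contact force between each of the fingers, the arm and house below 0.05 N and distance between meter_face and patch below 0.009 m and angle between the z axis of meter and the z axis of patch, either way round below 0.175 rad and value of joint meter_head between 0.0005 and 0.0055 m and contact force between meter and house between 0.6 and 6 N and contact force between the fingers and meter above 1 N and contact force between meter and holder below 0.05 N and linear speed of each of meter, house below 0.02 m/s); the arm keeps its last pose, push and grip.
It fails at once if another thing on the table is shifted by more than 3 cm (distance of any of tub, knife, block, tree, man, woman, car from where it was at the start of the episode above 0.03 m).
It fails at once if the meter is driven hard into the house (over 12 N) (contact force between meter and house above 12 N).
It fails at once if the house is dropped or flung (faster than 0.5 m/s out of the grip) (linear speed of house above 0.5 m/s and contact force between the fingers and house below 0.01 N).
It fails at once if the meter is dropped (faster than 0.5 m/s out of the grip) (linear speed of meter above 0.5 m/s and contact force between the fingers and meter below 0.01 N).
It also fails if it takes over 72 s, if anything falls off the work surface, if the arm or the gripper's body presses on something with over 40 N, if the wrist force passes 120 N, or if a joint passes its speed limit or range.

## Working session

There is one attempt and no reset: what is moved stays moved. The work goes in short steps, Python scripts to look and compute and a tool call to move; the robot and the scene stay as the last step left them, time stands still between calls to the robot, and variables do not carry over. Pictures are saved under pics/ and viewed, at most 10 in all, crops included, and the job is handed in when it is done.

Besides the shell and the picture viewer there is one more tool, called after "Call:" by a JSON object that holds its "name" and its "arguments". jog_arm: Moves the arm, as the interface text tells. Its arguments: {"type":"object","properties":{"plan":{"type":"array"}},"required":["plan"]}

```bash
mkdir -p pics; cat > h.py <<'E'
import numpy as np, cv2
from scipy.spatial.transform import Rotation as R
from plant import monitor, snapshot, workorder, finder
def pts(s):
    z=s["z_map"]; K=s["K"]; v,u=np.indices(z.shape)
    P=np.stack([(u-K[0,2])/K[0,0]*z,(v-K[1,2])/K[1,1]*z,z],-1)
    Rm=cv2.Rodrigues(np.array(s["rvec"],float))[0]
    P=(P-np.array(s["tvec"]).ravel())@Rm
    P[z==0]=np.nan; return P
E
python3 - <<'E'
from h import *
o=monitor.get_obs(); print({k:np.round(o[k],3) for k in("time_s","position","tool_rot","width","contact_force")})
im=[]
for c in("scene","side"):
    s=snapshot(c); P=pts(s); im.append(s["image"]); np.savez(c+".npz",P=P,im=s["image"])
    print(c,"cam pos",np.round(-cv2.Rodrigues(np.array(s["rvec"],float))[0].T@np.array(s["tvec"]).ravel(),2))
    for t in("house","meter","holder","patch","tub","knife","block","tree","man","woman","car"):
        for r in finder.regions_of(c,t):
            if r["confidence"]<.3: continue
            q=P[r["region"]]; q=q[~np.isnan(q[:,0])]
            print(t,round(r["confidence"],2),np.round(r["box"]).astype(int),"med",np.round(np.median(q,0),3),"lo",np.round(np.percentile(q,2,0),3),"hi",np.round(np.percentile(q,98,0),3))
for c,i in zip(("scene","side"),im): cv2.imwrite(f"pics/{c}0.png",cv2.resize(i[...,::-1],(768,576)))
E
```

```text
{'time_s': np.float64(0.0), 'position': array([0.147, 0.633, 0.238]), 'tool_rot': array([-0.   ,  0.114,  0.994, -0.001]), 'width': np.float64(0.998), 'contact_force': array([-0.324,  0.18 , -0.542])}
scene cam pos [ 1.14 -0.65  0.59]
house 0.81 [ 98 178 152 226] med [ 0.394 -0.304  0.063] lo [ 0.341 -0.355  0.007] hi [ 0.398 -0.254  0.094]
house 0.71 [ 68 226 110 286] med [ 0.507 -0.457  0.07 ] lo [ 0.43  -0.487 -0.001] hi [ 0.521 -0.414  0.095]
house 0.57 [175 198 227 250] med [ 0.586 -0.246  0.066] lo [ 0.529 -0.266  0.   ] hi [ 0.635 -0.192  0.094]
house 0.42 [206 168 271 188] med [0.431 0.025 0.009] lo [ 0.339 -0.017 -0.002] hi [0.518 0.079 0.018]
meter 0.66 [288 120 308 149] med [0.512 0.196 0.124] lo [ 0.291  0.186 -0.001] hi [0.524 0.495 0.163]
meter 0.66 [272 102 288 150] med [0.378 0.267 0.095] lo [0.354 0.252 0.01 ] hi [0.39  0.289 0.153]
meter 0.59 [333 131 347 181] med [0.648 0.218 0.096] lo [0.635 0.211 0.014] hi [0.659 0.246 0.153]
holder 0.64 [277 143 315 178] med [0.52  0.19  0.016] lo [0.45  0.151 0.004] hi [0.564 0.233 0.079]
tub 0.88 [232 246 270 286] med [ 0.736 
[... 1994 characters left out ...]
] med [0.495 0.191 0.008] lo [ 0.441  0.146 -0.001] hi [0.562 0.258 0.079]
knife 0.3 [263 205 306 259] med [ 0.549 -0.245  0.078] lo [ 0.523 -0.267  0.005] hi [ 0.612 -0.206  0.095]
block 0.78 [230 158 254 190] med [ 0.613 -0.002  0.026] lo [ 0.572 -0.042 -0.   ] hi [0.658 0.062 0.028]
tree 0.64 [251 123 275 155] med [0.721 0.049 0.078] lo [ 0.701  0.03  -0.   ] hi [0.756 0.085 0.111]
man 0.5 [294 155 302 185] med [ 0.735 -0.092  0.045] lo [ 0.727 -0.102 -0.003] hi [ 0.808 -0.041  0.088]
woman 0.56 [225 103 232 128] med [0.733 0.229 0.037] lo [ 0.725  0.22  -0.002] hi [0.75  0.252 0.077]
car 0.61 [180 225 212 246] med [ 0.403 -0.1    0.021] lo [ 0.369 -0.114  0.006] hi [ 0.442 -0.076  0.033]
```

View pics/scene0.png

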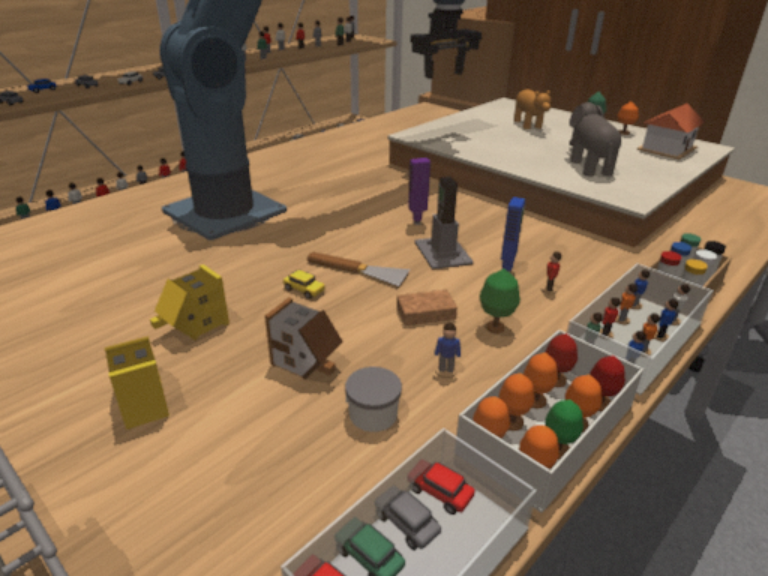

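View pics/side0.png

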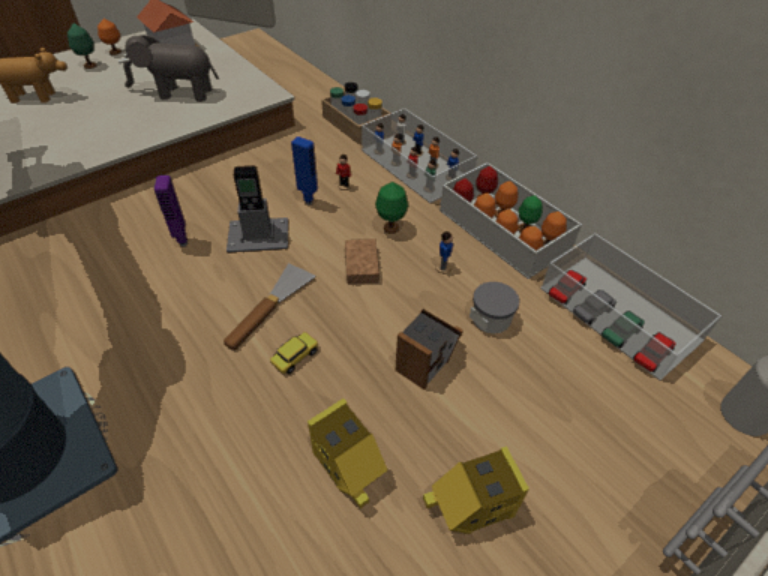

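The scene view shows three black/blue/purple meter-shaped things: purple (418,190), black in the grey holder (446,205) and blue (512,232). The black one in the holder fits the description. There are also three houses: yellow (190,305), yellow (137,380) and the grey/brown one (302,340). The grey/brown one is meant, since the yellow ones are look-alikes. I'll fit poses from both views and check with one crop.

```bash
python3 - <<'E'
from h import *
A={c:np.load(c+".npz") for c in("scene","side")}
def box(c,x0,x1,y0,y1,z0,z1):
    q=A[c]["P"].reshape(-1,3); m=(q[:,0]>x0)&(q[:,0]<x1)&(q[:,1]>y0)&(q[:,1]<y1)&(q[:,2]>z0)&(q[:,2]<z1); return q[m]
def rect(n,q):
    r=cv2.minAreaRect((q[:,:2]*1000).astype(np.float32)); print(n,len(q),"c",np.round(r[0],1),"size",np.round(r[1],1),"ang",round(r[2],1),"z",np.round(np.percentile(q[:,2],[2,50,98]),3))
for n,b in dict(house=(.49,.68,-.30,-.16,.012,.12),htop=(.49,.68,-.30,-.16,.085,.12),meter=(.46,.54,.16,.23,.09,.18),mtop=(.46,.54,.16,.23,.155,.18),pocket=(.45,.55,.14,.24,.03,.085),plate=(.42,.6,.12,.27,.004,.014)).items():
    qs=[box(c,*b) for c in A]
    for c,q in zip(A,qs): 
        if len(q)>4: rect(n+" "+c,q)
    rect(n+" both",np.vstack(qs))
# base plane, side view: near-x face
q=box("side",.50,.56,-.29,-.18,.015,.09)
for _ in range(4):
    a=np.linalg.lstsq(np.c_[q[:,1],q[:,2],np.ones(len(q))],q[:,0],rcond=None)[0]; r=q[:,0]-np.c_[q[:,1],q[:,2],np.ones(len(q))]@a; q=q[abs(r)<max(.002,np.median(abs(r))*2)]
print("base plane x= a y + b z + c",np.round(a,3),len(q),"y rng",np.round(np.percentile(q[:,1],[1,99]),3))
# gable -y, scene view
q=box("scene",.50,.66,-.29,-.235,.015,.09)
for _ in range(4):
    a=np.linalg.lstsq(np.c_[q[:,0],q[:,2],np.ones(len(q))],q[:,1],rcond=None)[0]; r=q[:,1]-np.c_[q[:,0],q[:,2],np.ones(len(q))]@a; q=q[abs(r)<max(.002,np.median(abs(r))*2)]
print("gable plane y= a x + b z + c",np.round(a,3),len(q),"x rng",np.round(np.percentile(q[:,0],[1,99]),3))
s=A["scene"]["im"]; d=A["side"]["im"]
cr=np.hstack([cv2.resize(s[185:265,165:245],(400,400),interpolation=2),cv2.resize(d[95:175,130:210],(400,400),interpolation=2)])
cv2.imwrite("pics/crop0.png",cr[...,::-1])
E
```

```text
house scene 1858 c [ 582.8 -226.7] size [113.5  61.6] ang 13.4 z [0.016 0.069 0.095]
house side 1365 c [ 583.1 -227.4] size [114.6  60.3] ang 14.3 z [0.015 0.083 0.095]
house both 3223 c [ 583.2 -226.8] size [114.8  61.8] ang 13.4 z [0.016 0.073 0.095]
htop scene 594 c [ 564.9 -230.6] size [75.6 60.9] ang 13.4 z [0.086 0.089 0.095]
htop side 660 c [ 562.2 -233.2] size [71.6 59.4] ang 15.9 z [0.086 0.089 0.095]
htop both 1254 c [ 564.6 -230.6] size [76.1 61. ] ang 13.9 z [0.086 0.089 0.095]
meter scene 317 c [502.5 202.7] size [26.2 43.2] ang 63.9 z [0.092 0.132 0.163]
meter side 425 c [501.7 203.2] size [30.1 43.9] ang 58.4 z [0.092 0.136 0.163]
meter both 742 c [501.5 202. ] size [30.3 44.4] ang 64.0 z [0.092 0.134 0.163]
mtop scene 67 c [503.6 204.2] size [24.7 41.2] ang 59.0 z [0.155 0.162 0.164]
mtop side 106 c [503.3 202.6] size [27.4 40.5] ang 64.9 z [0.155 0.161 0.164]
mtop both 173 c [502.7 202.9] size [27.4 41.7] ang 64.9 z [0.155 0.161 0.164]
pocket scene 303 c [501.8 206.2] size [39.2 58.9] ang 58.8 z [0.031 0.059 0.083]
pocket side 336 c [502.7 204.6] size [41.1 54.5] ang 61.3 z [0.031 0.061 0.082]
pocket both 639 c [501.2 205.4] size [41.1 60. ] ang 61.3 z [0.031 0.06  0.082]
plate scene 351 c [502.3 205. ] size [ 89.7 122.2] ang 58.5 z [0.004 0.007 0.013]
plate side 508 c [501.4 203.5] size [ 91.2 117.8] ang 58.7 z [0.004 0.007 0.013]
plate both 859 c [501.8 204.2] size [ 92.2 121.5] ang 57.9 z [0.004 0.007 0.013]
base plane x= a y + b z + c [-0.281  0.059  0.46 ] 363 y rng [-0.268 -0.212]
gable plane y= a x + b z + c [ 0.254  0.015 -0.404] 672 x rng [0.536 0.627]
```

View pics/crop0.png

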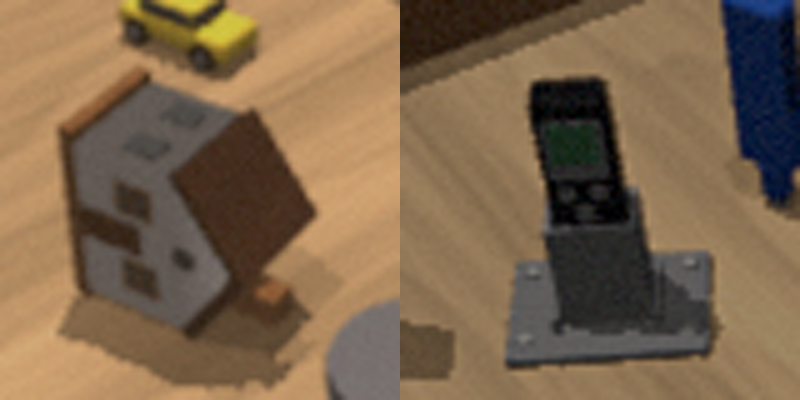

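The crop confirms both targets: the grey house lies on its side with the chimney at its low end (left panel, about 275,290), and the black meter stands in the grey holder (right panel, about 575,150). The house origin comes out near (529,-240) mm with its z axis at 14.2°. Moving above it now.

Call:
{"name": "jog_arm", "arguments": {"plan": [[[0.0286,-0.0534,0],0.03,1],[[0.0286,-0.0534,0],0.03,1],[[0.0286,-0.0534,0],0.03,1],[[0.0286,-0.0534,0],0.03,1],[[0.0286,-0.0534,0],0.03,1],[[0.0286,-0.0534,0],0.03,1],[[0.0286,-0.0534,0],0.03,1],[[0.0286,-0.0534,0],0.03,1]]}}

```text
time_s: 2.2
position: [0.3765, 0.2043, 0.2391]
tool_rot: [0.001, -0.007, 1.0, 0.0]
contact_force: [1.4, 0.6, -0.7]
width: 1.003
finger_force: 0.0
```

Call:
{"name": "jog_arm", "arguments": {"plan": [[[0.0286,-0.0534,0],0.03,1],[[0.0286,-0.0534,0],0.03,1],[[0.0286,-0.0534,0],0.03,1],[[0.0286,-0.0534,0],0.03,1],[[0.0286,-0.0534,0],0.03,1],[[0.0286,-0.0534,0],0.03,1],[[0.0286,-0.0534,0],0.03,1],[[0.0286,-0.0534,0],0.03,1]]}}

```text
time_s: 3.2
position: [0.6054, -0.2227, 0.2388]
tool_rot: [0.0, -0.127, 0.992, 0.0]
contact_force: [1.2, 0.1, -0.7]
width: 0.999
finger_force: 0.0
```

```bash
cat >> h.py <<'E'
def wpts():
    o=monitor.get_obs(); s=snapshot("wrist"); z=s["z_map"]; K=s["K"]; v,u=np.indices(z.shape)
    a=(u-K[0,2])/K[0,0]; b=(v-K[1,2])/K[1,1]; r=np.hypot(a,b)+1e-9; t=np.tan(np.minimum(r,1.4))/r
    P=np.stack([a*t*z,b*t*z,z],-1); P[(z==0)|(r>1.4)]=np.nan
    T=np.array(s["tool_from_camera"]); P=P@T[:3,:3].T+T[:3,3]
    q=o["tool_rot"]; Rm=R.from_quat([q[1],q[2],q[3],q[0]]).as_matrix()
    return s, P@Rm.T+np.array(o["position"])
E
python3 - <<'E'
from h import *
s,P=wpts(); cv2.imwrite("pics/w1.png",s["image"][...,::-1])
q=P.reshape(-1,3)
for lo,hi in((.012,.12),(.06,.12),(.08,.12)):
    m=(q[:,0]>.48)&(q[:,0]<.66)&(q[:,1]>-.3)&(q[:,1]<-.15)&(q[:,2]>lo)&(q[:,2]<hi)
    r=cv2.minAreaRect((q[m][:,:2]*1000).astype(np.float32)); print(lo,m.sum(),np.round(r[0],1),np.round(r[1],1),round(r[2],1),np.round(np.percentile(q[m][:,2],[2,50,98]),3))
E
```

```text
0.012 5140 [ 583.9 -226.1] [111.1  58.4] 14.2 [0.048 0.09  0.097]
0.06 4814 [ 574.6 -228.5] [92.  58.4] 14.2 [0.065 0.09  0.097]
0.08 4370 [ 567.9 -230.2] [78.1 58.4] 14.2 [0.083 0.09  0.097]
```

View pics/w1.png

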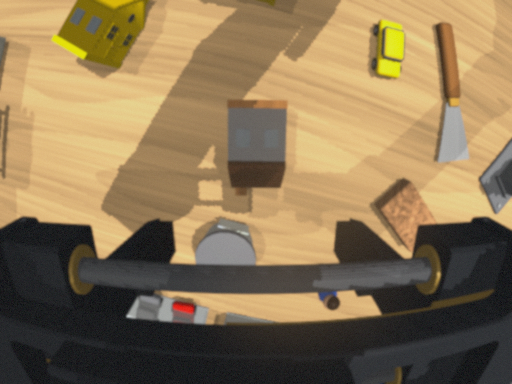

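Call:
{"name": "jog_arm", "arguments": {"plan": [[[0,0.002,-0.06],0,1],[[0,0,-0.06],0,1],[[0,0,-0.05],0,1],[[0,0,-0.02],0,1],[[0,0,-0.01],0,1],[[0,0,0],0,0.5],[[0,0,0],0,0.5],[[0,0,0],0,0.5]]}}

```text
time_s: 4.25
position: [0.6053, -0.2195, 0.0401]
tool_rot: [0.001, -0.126, 0.992, -0.0]
contact_force: [1.7, -2.5, 0.1]
width: 0.683
finger_force: 0.7
```

Call:
{"name": "jog_arm", "arguments": {"plan": [[[0,0,0],0,0.5],[[0,0,0],0,0.5]]}}

```text
time_s: 4.5
position: [0.6055, -0.2196, 0.0399]
tool_rot: [0.001, -0.126, 0.992, -0.001]
contact_force: [0.9, 0.1, 6.5]
width: 0.652
finger_force: 30.0
```

Call:
{"name": "jog_arm", "arguments": {"plan": [[[-0.0055,-0.0014,0.0064],0,0.5],[[-0.0055,-0.0014,0.0063],0,0.5],[[-0.0065,-0.0016,0.0055],0,0.5],[[-0.0065,-0.0017,0.005],0,0.5],[[-0.0145,-0.0037,0.008],0,0.5],[[-0.0157,-0.004,0.0053],0,0.5],[[0,0,0],0,0.5]]}}

```text
time_s: 5.38
position: [0.5484, -0.2342, 0.0758]
tool_rot: [-0.0, -0.125, 0.992, -0.0]
contact_force: [0.7, -1.0, -3.8]
width: 0.656
finger_force: 30.0
```

```bash
python3 - <<'E'
from h import *
s=snapshot("scene"); t=snapshot("side")
cr=np.hstack([cv2.resize(s["image"][150:270,110:270],(480,360)),cv2.resize(t["image"][140:260,190:320],(320,360))])
cv2.imwrite("pics/t1.png",cr[...,::-1])
E
```

```text
(no output)
```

View pics/t1.png

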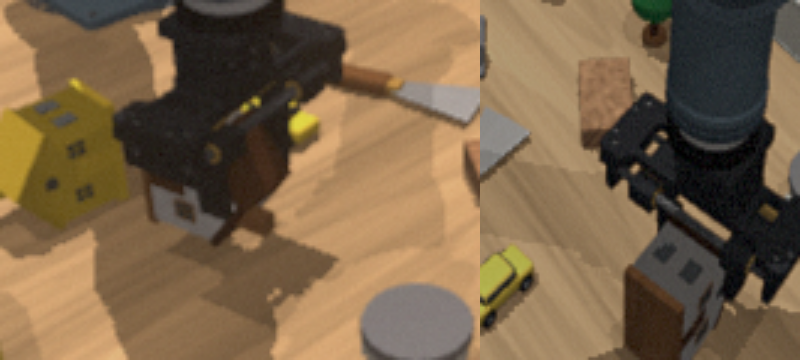

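The crop shows the house lifted but not yet turned: the pads hold its angle at (215,190) in the left panel. I'll try easing the grip so it can pivot under gravity.

Call:
{"name": "jog_arm", "arguments": {"plan": [[[0,0,-0.01],0,0.64],[[0,0,0],0,0.645]]}}

```text
time_s: 5.72
position: [0.5497, -0.2323, 0.0638]
tool_rot: [-0.001, -0.126, 0.992, 0.001]
contact_force: [-0.4, 0.5, -3.4]
width: 0.658
finger_force: 30.0
```

Call:
{"name": "jog_arm", "arguments": {"plan": [[[0,0,0],0,0.65],[[0,0,0],0,0.65]]}}

```text
time_s: 5.98
position: [0.5503, -0.233, 0.0652]
tool_rot: [0.0, -0.126, 0.992, -0.0]
contact_force: [0.8, 0.3, -3.0]
width: 0.658
finger_force: 30.0
```

Call:
{"name": "jog_arm", "arguments": {"plan": [[[0,0,0],0,0.655]]}}

```text
time_s: 6.1
position: [0.5503, -0.2331, 0.0653]
tool_rot: [0.0, -0.126, 0.992, -0.0]
contact_force: [-0.1, -1.0, -4.1]
width: 0.655
finger_force: 14.2
```

Call:
{"name": "jog_arm", "arguments": {"plan": [[[0,0,0],0,0.656],[[0,0,0],0,0.656]]}}

```text
time_s: 6.35
position: [0.5502, -0.233, 0.0653]
tool_rot: [0.0, -0.126, 0.992, -0.0]
contact_force: [0.2, 0.8, -3.2]
width: 0.661
finger_force: 9.7
```

Call:
{"name": "jog_arm", "arguments": {"plan": [[[0,0,0],0,0.657],[[0,0,0],0,0.657]]}}

```text
time_s: 6.6
position: [0.5503, -0.233, 0.0654]
tool_rot: [0.0, -0.126, 0.992, -0.0]
contact_force: [0.0, -0.2, -2.0]
width: 0.66
finger_force: 5.1
```

```bash
cat > tilt.py <<'E'
from h import *
# tilt of the house from scene+side clouds: gable outline in (s,height) plane
d=np.array([.9694,.2453]); n=np.array([.2453,-.9694]); o=np.array([.5299,-.2398])
Q=np.vstack([pts(snapshot(c)).reshape(-1,3) for c in("scene",)])
e=Q[:,:2]-o; s=e@d; t=e@n
m=(t>.022)&(t<.034)&(s>-.13)&(s<.15)&(Q[:,2]>.006)&(Q[:,2]<.14)
p=np.c_[s,Q[:,2]][m]*1000
im=np.full((200,320,3),255,np.uint8)
for a,b in p: cv2.circle(im,(int(a)+150,190-int(b)),1,(0,0,0),-1)
# edge of base: leftmost per height
for h in range(10,120,10):
    k=p[abs(p[:,1]-h)<4]
    if len(k): print(h,len(k),np.round(np.percentile(k[:,0],[2,98]),0))
cv2.imwrite("pics/prof.png",cv2.resize(im,(640,400)))
E
python3 tilt.py
```

```text
10 10 [-41. -17.]
20 39 [-41.   8.]
30 70 [-48.  28.]
40 77 [-49.  30.]
50 82 [-53.  33.]
60 75 [-55.  54.]
70 67 [-61.  55.]
80 24 [28. 40.]
90 9 [26. 31.]
100 7 [28. 31.]
110 1 [31. 31.]
```

Easing the grip worked: at about 5 N the house has swung about 20° and its base edge is on the table. Next I follow the arc with the light grip.

Call:
{"name": "jog_arm", "arguments": {"plan": [[[-0.0103,-0.0026,0.0054],0,0.657],[[-0.0078,-0.002,0.003],0,0.657],[[-0.0079,-0.002,0.0023],0,0.657],[[-0.0081,-0.0021,0.0016],0,0.657],[[-0.0082,-0.002,0.0008],0,0.657],[[-0.0082,-0.0021,0],0,0.657],[[-0.0083,-0.0021,-0.0005],0,0.657],[[0,0,0],0,0.657]]}}

```text
time_s: 7.65
position: [0.4896, -0.2488, 0.0782]
tool_rot: [-0.001, -0.125, 0.992, 0.0]
contact_force: [-1.7, 1.2, 5.2]
width: 0.659
finger_force: 5.1
```

```bash
python3 tilt.py
```

```text
10 20 [-59. -33.]
20 39 [-76. -31.]
30 59 [-95. -26.]
40 68 [-106.  -21.]
50 87 [-114.  -13.]
60 95 [-102.   -4.]
70 63 [-98.  -9.]
80 52 [-93. -14.]
90 31 [-54. -15.]
100 33 [-35. -10.]
110 25 [-36.  -5.]
```

Call:
{"name": "jog_arm", "arguments": {"plan": [[[-0.0081,-0.0021,0],0,0.657],[[-0.0081,-0.002,-0.001],0,0.657],[[-0.0079,-0.002,-0.0028],0,0.657],[[-0.0077,-0.002,-0.0035],0,0.657],[[-0.0073,-0.0018,-0.0042],0,0.657],[[-0.007,-0.0018,-0.0048],0,0.657],[[-0.003,-0.0008,-0.002],0,0.657],[[0,0,0],0,0.657]]}}

```text
time_s: 8.7
position: [0.4442, -0.2599, 0.0599]
tool_rot: [0.002, -0.126, 0.992, -0.0]
contact_force: [3.6, 2.0, 3.7]
width: 0.652
finger_force: 5.2
```

```bash
python3 tilt.py
```

```text
10 72 [-125.  -37.]
20 69 [-122.  -42.]
30 69 [-125.  -43.]
40 64 [-124.  -42.]
50 62 [-125.  -43.]
60 53 [-127.  -38.]
70 47 [-117.  -40.]
80 34 [-81. -55.]
90 23 [-82. -65.]
100 17 [-85. -64.]
110 5 [-70. -64.]
```

Call:
{"name": "jog_arm", "arguments": {"plan": [[[0,0,0],0,0.67],[[0,0,0],0,0.7],[[0,0,0],0,0.8],[[0,0,0],0,1],[[0,0,0],0,1],[[0,0,0.02],0,1],[[0,0,0.06],0,1],[[0,0,0.06],0,1]]}}

```text
time_s: 9.75
position: [0.4418, -0.2602, 0.2009]
tool_rot: [-0.001, -0.126, 0.992, 0.0]
contact_force: [1.1, -0.2, 0.1]
width: 1.004
finger_force: 0.0
```

Call:
{"name": "jog_arm", "arguments": {"plan": [[[0.04,0.01,0.06],0,1],[[0,0,0],0,1],[[0,0,0],0,1]]}}

```text
time_s: 10.12
position: [0.4759, -0.2516, 0.2503]
tool_rot: [-0.001, -0.126, 0.992, 0.0]
contact_force: [0.3, -0.0, 0.3]
width: 1.0
finger_force: 0.0
```

```bash
cat > hs.py <<'E'
from h import *
s,P=wpts(); q=P.reshape(-1,3)
for lo,hi in((.012,.13),(.012,.065),(.068,.13),(.085,.104),(.105,.13)):
    m=(q[:,0]>.38)&(q[:,0]<.56)&(q[:,1]>-.31)&(q[:,1]<-.19)&(q[:,2]>lo)&(q[:,2]<hi)
    if m.sum()<5: continue
    r=cv2.minAreaRect((q[m][:,:2]*1000).astype(np.float32)); print(lo,m.sum(),np.round(r[0],1),np.round(r[1],1),round(r[2],1),np.round(np.percentile(q[m][:,2],[2,50,98]),3))
cv2.imwrite("pics/w2.png",s["image"][...,::-1])
E
python3 hs.py; python3 tilt.py
```

```text
0.012 5755 [ 434.4 -265.9] [126.7  65.4] 15.2 [0.067 0.089 0.112]
0.012 84 [ 398.2 -282.2] [55.3  1.8] 89.6 [0.016 0.046 0.064]
0.068 5515 [ 433.6 -263.9] [129.5  63.6] 18.7 [0.069 0.089 0.112]
0.085 3140 [ 422.6 -268.8] [105.5  61.6] 18.5 [0.086 0.091 0.1  ]
0.105 224 [ 467.5 -272. ] [13.6 13.9] 14.1 [0.108 0.112 0.113]
10 71 [-125.  -42.]
20 68 [-124.  -43.]
30 64 [-125.  -43.]
40 65 [-124.  -43.]
50 74 [-123.  -42.]
60 65 [-124.  -39.]
70 73 [-126.  -38.]
80 53 [-112.  -54.]
90 37 [-98. -64.]
100 12 [-87. -63.]
110 6 [-76. -61.]
```

View pics/w2.png

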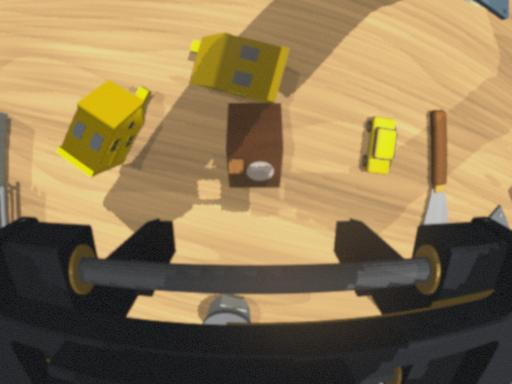

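The house stands upright at (255,145), with the patch showing at (260,171) and the chimney at (236,166). I'll measure the patch and roof normal from this view, and move to the holder.

```bash
python3 - <<'E'
from h import *
s,P=wpts(); im=s["image"].astype(int)
def sl(m,n):
    q=P[m]; c=np.nanmean(q,0); N=np.linalg.svd(q[~np.isnan(q[:,0])]-c,full_matrices=False)[2][2]; N*=np.sign(N[2]); print(n,m.sum(),np.round(c*1000,1),"normal",np.round(N,3),"tilt",round(np.degrees(np.arccos(N[2])),1),"az",round(np.degrees(np.arctan2(N[1],N[0])),1))
v,u=np.indices(P.shape[:2])
b=(v>155)&(v<188)&(u>243)&(u<280)
pm=b&(im.min(-1)>110); 
ys,xs=np.where(pm); print("patch px",xs.min(),xs.max(),ys.min(),ys.max()); sl(pm,"patch")
e=P[...,:2]-np.array([.4486,-.2583]); x=-(e@np.array([.9694,.2453])); y=e@np.array([.2453,-.9694])
near=abs(y)<.026
sl(near&(x<-.004)&(x>-.044)&(y<.006)&(P[...,2]>.06),"-x slope")
sl(near&(x>.006)&(x<.04)&(P[...,2]>.06),"+x slope")
E
```

```text
patch px 249 273 163 178
patch 249 [ 468.9 -244.7   84.7] normal [0.561 0.143 0.816] tilt 35.3 az 14.3
-x slope 7451 [ 454.  -246.7  313.5] normal [0.976 0.206 0.066] tilt 86.2 az 11.9
+x slope 1668 [ 426.9 -263.9   84.1] normal [-0.557 -0.142  0.818] tilt 35.1 az -165.7
```

Call:
{"name": "jog_arm", "arguments": {"plan": [[[0.002,0.05,0],-0.08,1],[[0.002,0.058,0],-0.1,1],[[0.002,0.058,0],-0.1,1],[[0.003,0.058,0],-0.1,1],[[0.003,0.058,0],-0.1,1],[[0.004,0.058,0],-0.1,1],[[0.004,0.058,0],-0.1,1],[[0.004,0.057,0],-0.12,1]]}}

```text
time_s: 11.28
position: [0.5, 0.2042, 0.25]
tool_rot: [-0.001, 0.273, 0.962, -0.001]
contact_force: [0.7, -0.3, 0.7]
width: 1.002
finger_force: 0.0
```

```bash
python3 - <<'E'
from h import *
s,P=wpts(); q=P.reshape(-1,3)
for lo,hi in((.155,.175),(.1,.175),(.076,.088),(.004,.014)):
    w=.12 if lo<.05 else .05
    m=(abs(q[:,0]-.502)<w)&(abs(q[:,1]-.204)<w)&(q[:,2]>lo)&(q[:,2]<hi)
    if m.sum()<5: print(lo,m.sum()); continue
    r=cv2.minAreaRect((q[m][:,:2]*1000).astype(np.float32)); print(lo,m.sum(),np.round(r[0],1),np.round(r[1],1),round(r[2],1),np.round(np.percentile(q[m][:,2],[2,50,98]),3))
E
```

```text
0.155 1518 [503.4 207.8] [26.  40.6] 57.7 [0.159 0.164 0.165]
0.1 1799 [503.  207.7] [26.3 41.3] 59.4 [0.112 0.163 0.165]
0.076 334 [503.9 207.3] [36. 54.] 57.8 [0.077 0.08  0.082]
0.004 3716 [499.2 208.9] [138.3 228.8] 30.5 [0.006 0.008 0.01 ]
```

Call:
{"name": "jog_arm", "arguments": {"plan": [[[0.003,0.003,-0.04],0,1],[[0,0,-0.05],0,1],[[0,0,-0.035],0,1],[[0,0,-0.014],0,1],[[0,0,0],0,0.6],[[0,0,0],0,0.45],[[0,0,0],0,0.35],[[0,0,0],0,0.35]]}}

```text
time_s: 12.32
position: [0.5041, 0.2065, 0.1128]
tool_rot: [0.001, 0.27, 0.963, 0.001]
contact_force: [-0.9, 0.2, 0.8]
width: 0.57
finger_force: 0.0
```

Call:
{"name": "jog_arm", "arguments": {"plan": [[[0,0,0],0,0.2],[[0,0,0],0,0.2],[[0,0,0],0,0.2]]}}

```text
time_s: 12.7
position: [0.5037, 0.2062, 0.1121]
tool_rot: [0.0, 0.27, 0.963, 0.0]
contact_force: [0.5, 0.6, 0.8]
width: 0.295
finger_force: 30.0
```

Meter gripped at 26 mm wide, as expected. Next: lift it, hold it clear of the holder, then lean it on the pocket rim to tilt it in the grip.

Call:
{"name": "jog_arm", "arguments": {"plan": [[[0,0,0.02],0,0.2],[[0,0,0.02],0,0.2],[[0,0,0.013],0,0.2],[[0,0,0],0,0.2],[[0,0,0],0,0.2],[[0,0,0],0,0.2],[[0,0,0],0,0.2]]}}

```text
time_s: 13.58
position: [0.5034, 0.206, 0.1645]
tool_rot: [-0.0, 0.27, 0.963, -0.0]
contact_force: [0.2, -0.6, -1.3]
width: 0.29
finger_force: 30.0
```

Call:
{"name": "jog_arm", "arguments": {"plan": [[[0.0068,-0.0042,0],0,0.2],[[0.0068,-0.0042,-0.001],0,0.2],[[0.0068,-0.0042,-0.002],0,0.2],[[0.0068,-0.0042,-0.002],0,0.2],[[0.0068,-0.0042,-0.002],0,0.2],[[0.0068,-0.0042,-0.002],0,0.2]]}}

```text
time_s: 14.32
position: [0.5436, 0.182, 0.1561]
tool_rot: [-0.002, 0.27, 0.963, 0.0]
contact_force: [-4.4, 3.6, 5.4]
width: 0.295
finger_force: 30.0
```

Call:
{"name": "jog_arm", "arguments": {"plan": [[[0.0068,-0.0042,-0.002],0,0.2],[[0.0068,-0.0042,-0.002],0,0.2],[[0.0068,-0.0042,-0.001],0,0.2],[[0,0,0],0,0.2],[[0,0,0],0,0.2]]}}

```text
time_s: 14.95
position: [0.5632, 0.1692, 0.1503]
tool_rot: [-0.002, 0.27, 0.963, -0.0]
contact_force: [-3.5, 2.8, 0.2]
width: 0.29
finger_force: 30.0
```

```bash
cat > mt.py <<'E'
from h import *
import sys
o=monitor.get_obs(); p=np.array(o["position"]); q=o["tool_rot"]
Rm=R.from_quat([q[1],q[2],q[3],q[0]]).as_matrix(); g=p-.019*Rm[:,2]; yv=Rm[:,1]; yv=yv*(1 if yv[1]>0 else -1); xv=np.array([yv[1],-yv[0],0])
lo=float(sys.argv[1]) if len(sys.argv)>1 else -.04
for c in("scene","side"):
    s=snapshot(c); P=pts(s); im=s["image"].astype(int); e=P-g
    a=e@xv; b=e@yv; h=e[...,2]
    m=(abs(b)<.018)&(abs(a)<.11)&(h<-.004)&(h>lo)&(im.max(-1)<75)
    Q=np.c_[a[m],h[m]]*1000
    if len(Q)<30: print(c,len(Q)); continue
    cc=Q.mean(0); w=np.linalg.svd(Q-cc,full_matrices=False)[2][0]; w*=np.sign(w[1]); print(c,len(Q),"tilt pca",round(np.degrees(np.arctan2(*w)),1))
    for k in range(-5,-110,-10):
        z=Q[abs(Q[:,1]-k)<5]
        if len(z)>3: print(k,len(z),np.round(np.percentile(z[:,0],[4,50,96]),1))
    cv2.imwrite(f"pics/m_{c}.png",s["image"][...,::-1])
E
python3 mt.py -.08
```

```text
scene 218 tilt pca 37.8
-5 21 [ 5.  10.4 13.8]
-15 33 [ 3.9  6.8 10.2]
-25 19 [-11.1   0.9   5.9]
-35 33 [-36.2  -8.   -1.7]
-45 33 [-44.8 -13.2  -8.5]
-55 29 [-51.1 -20.1 -16. ]
-65 29 [-43.3 -26.  -19.7]
-75 21 [-53.5 -29.8 -26. ]
side 319 tilt pca 30.8
-5 8 [-33.9 -26.7 -14.1]
-15 35 [-41.6 -27.9 -13.9]
-25 46 [-45.5 -25.8  -5. ]
-35 55 [-52.2 -30.3  -6.5]
-45 53 [-56.7 -37.1 -12.3]
-55 54 [-64.  -45.3 -19.9]
-65 35 [-60.7 -39.9 -24.1]
-75 33 [-63.8 -46.8 -30.5]
```

Tilt is about 31° from the edges in both views, so I need roughly 5° more.

Call:
{"name": "jog_arm", "arguments": {"plan": [[[0.005,-0.0031,-0.001],0,0.2],[[0.005,-0.0031,-0.001],0,0.2],[[0,0,0],0,0.2],[[0,0,0],0,0.2],[[-0.002,0.0012,0.02],0,0.2],[[0,0,0.06],0,0.2],[[0,0,0.06],0,0.2],[[0,0,0],0,0.2]]}}

```text
time_s: 16.05
position: [0.5768, 0.1632, 0.2959]
tool_rot: [0.005, 0.271, 0.963, 0.003]
contact_force: [-0.0, 0.9, -1.6]
width: 0.294
finger_force: 30.0
```

```bash
python3 mt.py -.1; python3 - <<'E'
import cv2,numpy as np
a=cv2.imread("pics/m_scene.png")[50:200,220:380];b=cv2.imread("pics/m_side.png")[30:190,110:260]
cv2.imwrite("pics/m1.png",np.hstack([cv2.resize(a,(400,375)),cv2.resize(b,(352,375))]))
E
```

```text
scene 310 tilt pca 41.6
-5 26 [ 5.8  8.2 13. ]
-15 42 [0.4 5.5 7.8]
-25 33 [-33.9  -4.5   2.2]
-35 45 [-43.5 -12.4  -6.4]
-45 43 [-49.9 -19.5 -13.1]
-55 43 [-53.7 -26.6 -20.8]
-65 29 [-45.2 -31.5 -27.5]
-75 24 [-59.1 -37.7 -33.5]
-85 13 [-64.6 -60.4 -57.3]
-95 12 [-72.1 -63.5 -60.1]
side 540 tilt pca 33.2
-5 28 [-38.2 -24.5   8.1]
-15 53 [-44.3 -31.8 -14.3]
-25 64 [-50.4 -31.8 -13.9]
-35 84 [-57.1 -34.8  -9.7]
-45 77 [-63.3 -40.2 -15.9]
-55 75 [-69.7 -47.7 -22.7]
-65 50 [-65.6 -46.2 -28.4]
-75 55 [-70.8 -54.7 -35.1]
-85 34 [-77.5 -68.4 -52.5]
-95 20 [-78.7 -71.7 -60.2]
```

View pics/m1.png

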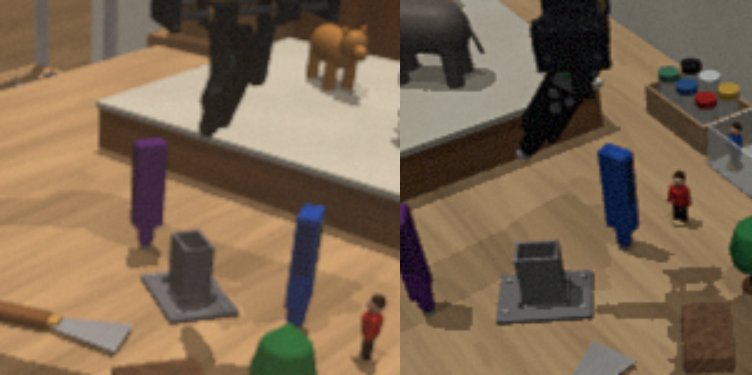

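The crop shows the meter held tilted clear of the holder (head at about (523,153) right panel), at roughly 33°. Carrying it over to the house.

Call:
{"name": "jog_arm", "arguments": {"plan": [[[-0.003,-0.0485,-0.004],0.0995,0.2],[[-0.003,-0.0485,-0.004],0.0995,0.2],[[-0.003,-0.0485,-0.004],0.0995,0.2],[[-0.003,-0.0485,-0.004],0.0995,0.2],[[-0.003,-0.0485,-0.008],0.0995,0.2],[[-0.003,-0.0485,-0.008],0.0995,0.2],[[-0.003,-0.0485,-0.012],0.0995,0.2],[[-0.003,-0.0485,-0.012],0.0995,0.2]]}}

```text
time_s: 17.15
position: [0.5477, -0.226, 0.2312]
tool_rot: [-0.001, -0.125, 0.992, 0.0]
contact_force: [1.2, 1.3, -1.3]
width: 0.295
finger_force: 30.0
```

Call:
{"name": "jog_arm", "arguments": {"plan": [[[0,0,0],0,0.2],[[0,0,0],0,0.2],[[0,0,0],0,0.2]]}}

```text
time_s: 17.52
position: [0.5491, -0.2229, 0.2327]
tool_rot: [-0.0, -0.125, 0.992, 0.0]
contact_force: [0.5, 0.5, -1.5]
width: 0.29
finger_force: 30.0
```

```bash
python3 mt.py -.1; python3 - <<'E'
import cv2,numpy as np
a=cv2.imread("pics/m_scene.png")[110:260,100:260];b=cv2.imread("pics/m_side.png")[130:290,190:340]
cv2.imwrite("pics/m2.png",np.hstack([cv2.resize(a,(400,375)),cv2.resize(b,(352,375))]))
E
```

```text
scene 505 tilt pca 41.3
-5 31 [-34.9   7.9  12.9]
-15 59 [-42.8   3.    8.2]
-25 59 [-49.5 -30.7   0.1]
-35 83 [-52.5 -27.1  -6.7]
-45 78 [-59.2 -33.7 -14.7]
-55 69 [-63.  -41.4 -21.6]
-65 50 [-57.7 -39.7 -27. ]
-75 42 [-66.  -49.3 -33.8]
-85 22 [-70.8 -62.9 -56. ]
-95 12 [-72.2 -67.1 -61. ]
side 707 tilt pca 33.3
-5 65 [-41.8 -37.8  -9.8]
-15 112 [-48.  -41.8  -9.5]
-25 105 [-55.  -49.3 -16.6]
-35 104 [-61.3 -56.3 -22.9]
-45 99 [-68.2 -63.6 -32. ]
-55 75 [-72.2 -68.3 -34. ]
-65 48 [-70.6 -63.9 -41. ]
-75 59 [-77.3 -71.8 -62.1]
-85 36 [-80.6 -77.5 -70.7]
-95 4 [-82.1 -78.7 -77. ]
```

View pics/m2.png

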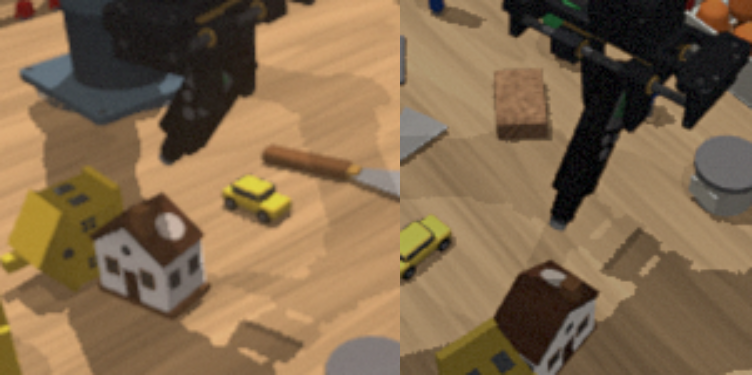

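The crop shows the tilted meter with its head above the roof: head at (167,157) left panel, patch at (170,225). I'll measure the patch and the meter's faces in the fixed cameras.

```bash
python3 - <<'E'
from h import *
o=monitor.get_obs(); p=np.array(o["position"]); print(np.round(p,4))
g=p+[0,0,.019]; d=np.array([.9694,.2453,0]); y=np.array([-.2453,.9694,0])
for c in("scene","side"):
    s=snapshot(c); P=pts(s); im=s["image"].astype(int); e=P-g; a,b,h=e@d,e@y,e[...,2]
    m=(abs(b)<.02)&(h<-.025)&(h>-.055)&(a>-.07)&(a<-.01)&(im.max(-1)<90)
    print(c,"housing b pct",np.round(np.percentile(b[m],[5,25,50,75,95])*1000,1),m.sum())
    m=(abs(b)<.03)&(h<-.082)&(h>-.115)&(abs(a+.07)<.03)
    Q=P[m]; print(" head px",m.sum(),"b",np.round(np.percentile(b[m],[5,50,95])*1000,1),"h",np.round(np.percentile(h[m],[2,10])*1000,1),"a",np.round(np.percentile(a[m],[5,50,95])*1000,1))
    k=h<-.0
    f=P-np.array([.472,-.246,.082]); n=np.array([.556,.141,.819])
    m=(np.linalg.norm(f,axis=-1)<.026)&(abs(f@n)<.006)&(im.min(-1)>100)
    if m.sum()>5:
        r=P[m]; ell=cv2.minEnclosingCircle(np.c_[(f@y)[m],(f@np.cross(n,y))[m]].astype(np.float32)*1000)
        print(" patch n",m.sum(),np.round(r.mean(0)*1000,1),"enclosing c(y,up/down),r",np.round(ell[0],1),round(ell[1],1), "off n",round((f@n)[m].mean()*1000,1))
E
python3 hs.py | sed -n 5p
```

```text
[ 0.5492 -0.2232  0.233 ]
scene housing b pct [-14.1 -12.8 -12.  -11.   -1.4] 224
 head px 41 b [-10.   -6.3   1. ] h [-102.2  -99.4] a [-79.3 -68.  -58.6]
 patch n 86 [ 472.1 -244.4   79.8] enclosing c(y,up/down),r [ 2.  -1.3] 15.1 off n -1.5
side housing b pct [-14.8 -13.7  -9.7   0.1   7.7] 295
 head px 50 b [-11.4  -5.7   5.4] h [-97.  -93.6] a [-82.6 -78.4 -68.5]
 patch n 33 [ 471.4 -241.1   80. ] enclosing c(y,up/down),r [ 2.6 -1.8] 13.8 off n -1.3
0.105 261 [ 468.1 -271.9] [14.4 14.4] 12.9 [0.106 0.112 0.114]
```

Call:
{"name": "jog_arm", "arguments": {"plan": [[[0.0025,-0.0015,-0.02],0,0.2],[[0,0,-0.02],0,0.2],[[0,0,-0.015],0,0.2],[[-0.0028,-0.0007,-0.0041],0,0.2],[[0,0,0],0,0.2],[[0,0,0],0,0.2]]}}

```text
time_s: 18.52
position: [0.549, -0.2271, 0.1746]
tool_rot: [0.001, -0.124, 0.992, -0.0]
contact_force: [-0.5, 0.6, -1.0]
width: 0.293
finger_force: 30.0
```

```bash
cat > near.py <<'E'
from h import *
import sys
o=monitor.get_obs(); p=np.array(o["position"]); print(np.round(p,4),np.round(o["contact_force"],1))
s=snapshot("scene"); t=snapshot("side")
for c,s in(("scene",s),("side",t)):
    P=pts(s); im=s["image"].astype(int); n=np.array([.556,.141,.819]); f=P-np.array([.4723,-.2448,.0805]); h=f@n
    y=np.array([-.2453,.9694,0]); up=np.cross(n,y)
    for l in(.004,.01,.016,.022,.03):
        m=(abs(h-l)<.003)&(abs(f@y)<.022)&(abs(f@up)<.03)&(f@y>-.013)
        if m.sum()>2: print(c,"above roof",l,m.sum(),"y",np.round(np.percentile((f@y)[m],[5,50,95])*1000,1),"up",np.round(np.percentile((f@up)[m],[5,50,95])*1000,1))
    if c=="scene": a=s["image"][150:240,120:216]
    else: b=s["image"][195:285,225:321]
cv2.imwrite(sys.argv[1],np.hstack([cv2.resize(a,(400,375)),cv2.resize(b,(400,375))])[...,::-1])
E
python3 near.py pics/n1.png
```

```text
[ 0.549  -0.2271  0.1746] [-0.5  0.6 -1. ]
scene above roof 0.004 14 y [-4.7  3.9 18.4] up [-24.4  -5.6  22.2]
scene above roof 0.016 10 y [-10.7  -7.5  -4.5] up [ 2.   7.5 12.9]
scene above roof 0.022 5 y [-11.3  -9.9  -5.2] up [ 0.1  5.6 11.2]
scene above roof 0.03 19 y [-12.2  -9.2  -3.6] up [-2.5  4.4 16.9]
side above roof 0.016 17 y [-9.6 -5.   2.8] up [ 9.5 14.1 15.7]
side above roof 0.022 15 y [-10.9  -5.1   1.8] up [11.9 14.9 16.8]
side above roof 0.03 22 y [-12.  -6.   5.] up [ 9.7 16.7 19.1]
```

View pics/n1.png

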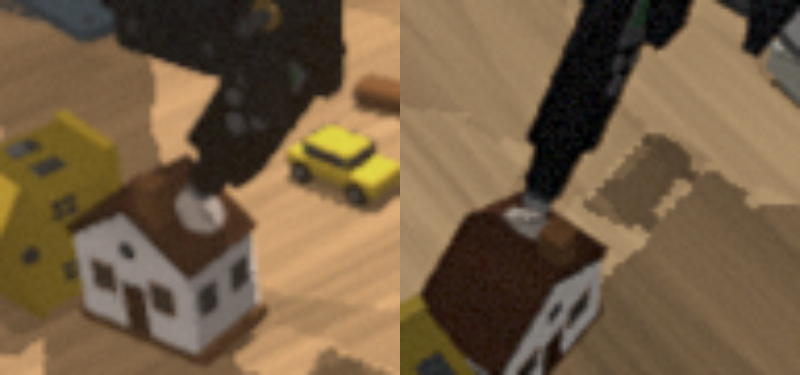

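The face is about 12 mm off the roof and roughly 8.5 mm upslope of the patch centre. In the crop the head sits at the patch's upper edge, (200,195) left and (535,205) right. Correcting that, then checking again.

Call:
{"name": "jog_arm", "arguments": {"plan": [[[0.0063,0.0032,-0.0049],0,0.2],[[-0.0028,-0.0007,-0.0041],0,0.2],[[0,0,0],0,0.2],[[0,0,0],0,0.2]]}}

```text
time_s: 19.12
position: [0.5519, -0.2245, 0.1649]
tool_rot: [-0.0, -0.124, 0.992, -0.0]
contact_force: [-1.4, 0.7, -1.8]
width: 0.295
finger_force: 30.0
```

```bash
python3 near.py pics/n2.png
```

```text
[ 0.5519 -0.2245  0.1649] [-1.4  0.7 -1.8]
scene above roof 0.004 10 y [-10.6  -3.6  15.9] up [-14.4   5.   25.7]
scene above roof 0.01 7 y [-7.  -6.   0.2] up [-7.7 -2.   2.3]
scene above roof 0.016 5 y [-8.8 -7.2 -4.5] up [-7.6 -3.4  3.1]
scene above roof 0.022 16 y [-10.1  -8.   -2.5] up [-9.7 -2.9  6.8]
scene above roof 0.03 9 y [-9.9 -8.9 -4.9] up [-8.6 -3.3  4.3]
side above roof 0.01 18 y [-7.3 -2.4  4.9] up [0.6 5.4 7.9]
side above roof 0.016 16 y [-10.3  -4.1   5.2] up [-0.3  5.1  8.1]
side above roof 0.022 24 y [-11.1  -4.    6.3] up [ 2.1  7.8 10.6]
side above roof 0.03 25 y [-11.1  -3.6   6.3] up [ 0.6  8.  10.6]
```

```bash
cat > f.py <<'E'
from h import *
n=np.array([.556,.141,.819]); F=[];p=[]
for i in range(12):
    snapshot("wrist"); o=monitor.get_obs(); F.append(o["contact_force"]); p.append(o["position"])
F=np.array(F); print("F",np.round(F.mean(0),2),"n",round((F@n).mean(),2),"sd",round((F@n).std()/12**.5,2),"pos",np.round(np.mean(p,0),4))
E
python3 f.py
```

```text
F [ 0.25  0.02 -1.55] n -1.13 sd 0.13 pos [ 0.5521 -0.2243  0.165 ]
```

Call:
{"name": "jog_arm", "arguments": {"plan": [[[-0.0011,-0.0003,-0.0016],0,0.2],[[-0.0011,-0.0003,-0.0016],0,0.2],[[0,0,0],0,0.2],[[0,0,0],0,0.2]]}}

```text
time_s: 20.32
position: [0.5498, -0.2249, 0.1617]
tool_rot: [0.0, -0.124, 0.992, -0.0]
contact_force: [-0.1, -0.5, -1.8]
width: 0.29
finger_force: 30.0
```

```bash
python3 f.py
```

```text
F [-0.04  0.22 -1.59] n -1.29 sd 0.17 pos [ 0.5499 -0.2249  0.1618]
```

No contact yet after 4 mm, so I go on in 2 mm steps.

Call:
{"name": "jog_arm", "arguments": {"plan": [[[-0.0011,-0.0003,-0.0016],0,0.2],[[0,0,0],0,0.2],[[0,0,0],0,0.2]]}}

```text
time_s: 21.3
position: [0.5487, -0.2252, 0.1601]
tool_rot: [0.0, -0.124, 0.992, 0.0]
contact_force: [-0.4, -0.2, -0.9]
width: 0.29
finger_force: 30.0
```

```bash
python3 f.py
```

```text
F [-0.13  0.19 -1.71] n -1.44 sd 0.14 pos [ 0.5487 -0.2252  0.1601]
```

Call:
{"name": "jog_arm", "arguments": {"plan": [[[-0.0011,-0.0003,-0.0016],0,0.2],[[0,0,0],0,0.2],[[0,0,0],0,0.2]]}}

```text
time_s: 22.28
position: [0.5476, -0.2255, 0.1585]
tool_rot: [-0.0, -0.124, 0.992, 0.0]
contact_force: [0.7, -1.0, -1.0]
width: 0.29
finger_force: 30.0
```

```bash
python3 f.py; python3 near.py pics/n3.png
```

```text
F [ 0.1   0.26 -1.31] n -0.98 sd 0.19 pos [ 0.5476 -0.2255  0.1585]
[ 0.5476 -0.2255  0.1585] [ 0.   0.4 -0.7]
scene above roof 0.004 28 y [-10.9  -5.2  10.5] up [-22.1  -2.5  18.2]
scene above roof 0.01 8 y [-8.8 -6.7 -4.5] up [-8.3 -0.2  7.3]
scene above roof 0.016 12 y [-9.9 -7.3  0.8] up [-10.3  -2.5   6.7]
scene above roof 0.022 14 y [-10.7  -8.5  -4.4] up [-9.1 -3.9  6.7]
scene above roof 0.03 14 y [-11.1  -9.1  -7.4] up [-7.9 -1.1  7.2]
side above roof 0.004 15 y [-7.4 -2.4  3.7] up [1.  5.9 8.1]
side above roof 0.01 16 y [-9.4 -5.3  3.9] up [1.3 6.  9. ]
side above roof 0.016 28 y [-10.9  -4.    6.3] up [-1.1  8.2 11.4]
side above roof 0.022 25 y [-10.3  -3.5   7. ] up [ 1.1  8.1 10.7]
side above roof 0.03 24 y [-12.   -6.6   6.1] up [ 0.7  8.6 11.5]
```

Call:
{"name": "jog_arm", "arguments": {"plan": [[[-0.0011,-0.0003,-0.0016],0,0.2],[[0,0,0],0,0.2],[[0,0,0],0,0.2]]}}

```text
time_s: 23.35
position: [0.5468, -0.2258, 0.1571]
tool_rot: [0.0, -0.124, 0.992, -0.0]
contact_force: [1.4, 0.6, -0.1]
width: 0.29
finger_force: 30.0
```

```bash
python3 f.py
```

```text
F [ 1.05  0.37 -0.01] n 0.63 sd 0.12 pos [ 0.5467 -0.2258  0.157 ]
```

Call:
{"name": "jog_arm", "arguments": {"plan": [[[-0.0006,-0.0001,-0.0008],0,0.2],[[0,0,0],0,0.2],[[0,0,0],0,0.2]]}}

```text
time_s: 24.32
position: [0.5461, -0.2259, 0.1562]
tool_rot: [0.0, -0.124, 0.992, -0.0]
contact_force: [1.5, 0.0, 0.9]
width: 0.291
finger_force: 30.0
```

```bash
python3 f.py
```

```text
F [ 1.86  0.07 -0.37] n 0.74 sd 0.12 pos [ 0.546  -0.2259  0.1562]
```

Call:
{"name": "jog_arm", "arguments": {"plan": [[[-0.0005,-0.0001,-0.0007],0,0.2],[[0,0,0],0,0.2],[[0,0,0],0,0.2]]}}

```text
time_s: 25.3
position: [0.5455, -0.2261, 0.1555]
tool_rot: [0.0, -0.124, 0.992, -0.0]
contact_force: [1.9, 0.7, 0.5]
width: 0.287
finger_force: 30.0
```

```bash
python3 f.py; python3 near.py pics/n4.png; python3 mt.py -.08 | head -9
```

```text
F [2.68 0.22 0.29] n 1.76 sd 0.11 pos [ 0.5455 -0.226   0.1555]
[ 0.5455 -0.226   0.1554] [2.8 0.6 0.7]
scene above roof 0.004 14 y [-10.2  -5.5  13.9] up [-20.4  -3.   25.1]
scene above roof 0.01 11 y [-9.6 -7.9 -3.2] up [-8.5 -2.4  3.3]
scene above roof 0.016 12 y [-9.5 -7.4 -1.9] up [-9.8 -1.7  7.9]
scene above roof 0.022 14 y [-10.8  -8.5  -4.1] up [-8.9 -1.9  9. ]
scene above roof 0.03 12 y [-11.6 -10.6  -9.4] up [-15.1  -2.8  14.1]
side above roof 0.004 15 y [-7.6 -3.4  9.4] up [2.4 5.7 7.9]
side above roof 0.01 25 y [-10.1  -1.8   6.6] up [ 4.1  7.7 10.3]
side above roof 0.016 26 y [-10.5  -4.5   7. ] up [0.8 7.8 9.5]
side above roof 0.022 25 y [-11.6  -5.    7.1] up [ 1.   7.7 11.6]
side above roof 0.03 12 y [-12.5 -10.2   3.1] up [-8.1 13.1 19.7]
scene 394 tilt pca 51.4
-5 16 [-25.2   8.4  12.3]
-15 48 [-40.1   2.6   8.4]
-25 39 [-44.9 -31.   -3.3]
-35 63 [-52.9 -28.3  -8. ]
-45 66 [-58.  -34.3 -15.5]
-55 61 [-65.9 -41.8 -21. ]
-65 48 [-63.4 -41.2 -27.2]
-75 53 [-100.7  -60.7  -36.7]
```

View pics/n4.png

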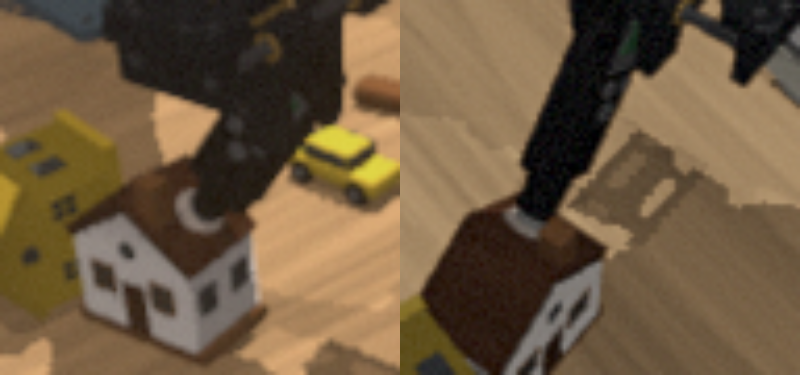

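The crop shows the neck standing on the pale patch, (205,210) left and (535,210) right, beside the chimney. The face is centred to about 2 mm, the tilt is 33–34° and the push is about 3 N (3–4 mm in). The house is still upright, so I'm handing in.

```bash
python3 -c "
from h import *
print(workorder.close_job())"
```

```text
the job is handed in; nothing more can be done
None
```

The job is handed in, with no verdict returned: the house stands upright and released, and the meter is held still on the roof patch, by my measurements about 2 mm off centre, 2° off square, with about 3 N of push (3–4 mm in).

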